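# Pull down the flap of the raised parts bin with the hatch pole

## Task

Take the short hatch pole off the bench, put its bent tip through the ring eye on the flap of the raised parts bin, and with it swing the flap gently all the way down to its stop. Then unhook the pole and lay it back on the bench, clear of the bin. Only the pole may touch the bin, use light forces, and leave the other things where they are.

Things in the scene. Friction and masses are not known exactly. Their poses are not given: they have to be found in the camera images.
- cabinet: Raised grey sheet-steel parts bin, fixed to the bench: foot plate 150 x 150 mm, two uprights, box 140 deep (x) x 170 wide (y), 172 to 342 mm above the bench. Origin on the bench under its middle; x points from its front into the box, y to its left seen from the robot, z up. Its whole front is a flap hinged at the lower edge.
- flap_hinge (a point): Middle of the flap's hinge line, 75 mm in front of the bin's origin, 180 mm above the bench. This frame turns with the flap: z points from the hinge up the plate (6 mm thick, centred on this axis; 166 mm wide; from 4 to 160 mm along z), x from its outer face inward, y along the hinge to the left.
- slot_mid (a point): Point in the flap's frame at (-26, 0, 115) mm. A steel ring eye stands off the outer face in the plane y = 0, its hole along y: 6 mm bar, hole 15 mm, outside 27 mm. It is clamped somewhere along a slot up the flap: its centre is 0 to 18 mm above or below this point along the flap's z. That height is not measured (the rules call the true centre eye_hole); see or feel it.
- flap (a joint): Flap angle, rad: 0 shut (upright), grows as its top swings out toward the robot and down; 1.5 fully down on its stop (nearly level, the eye underneath). Starts 0 to 0.15. A friction hinge (about 0.5 N m, 2 to 6 N at the eye) keeps it where it is left. More than 30 N damages the eye's mount; faster than 2 rad/s damages the flap.
- pole: Loose hatch pole, 180 g, 224 mm long. Origin under the handle point, on the bench as it lies; x along the pole to the bent tip, y the way the tip is bent, z up. The pin enters the eye from the eye's right-hand side (-y), moving along the flap's +y.
- handle (a point): Grip point of the pole, within 20 mm of its centre of mass, half-way up its black handle: 16 mm above the bench as it lies. Axes as the pole's. Handle 24 mm wide (y), flat sides, 32 mm high (z), from x = -70 to +50 mm; then a 7 mm round steel shank to x = 150 mm, bent square there into a 7 mm pin along +y.
- pole_tip (a point): Blunt free end of the pole's pin, at (150, 38, 0) mm from the handle point in the pole's axes.
- tape: Roll of black tape, 70 mm across, 19 mm high, loose on the bench; bystander. Origin under its centre.
- glue_bottle: Small bottle, 32 mm across, 85 mm high, standing loose on the bench; bystander. Origin under its centre.
- bearing: Ball bearing, 47 mm across, 14 mm high, lying loose on the bench; bystander. Origin under its centre.

How it is judged:
By the outcome, as a careful person would: the job done as asked, in the order asked, and still so for the second after the job is handed in, with the robot touching nothing.
It also fails if it takes over 59 s, if anything falls off the work surface, if the arm or the gripper's body presses on something with over 40 N, if the wrist force passes 120 N, or if a joint passes its speed limit or range.

## Robot

A 6-joint arm with a two-finger parallel gripper is mounted at the origin on a cart in front of the work surface, level with it; the furniture and walls round the work are solid. World frame = base frame: x ahead of the robot, y to its left, z up, the work surface at z = 0. Lengths are in mm, angles in rad, forces in N, time in s.
With the tool pointing down it reaches from about 300 to 775 mm from the base axis. Payload 14.6 kg.
Tool frame: the origin (TCP) lies at the centre of the arm's flange, where the gripper is bolted on; the fingertips stand 199 mm ahead of it and the grasp point (between the pads) lies 180 mm ahead of it; z points along the fingers, y is the line along which they close (so a half turn about z gives the same grasp; the last joint's range is limited). The gripper opens to 94 mm and grips with 3 to 60 N. Pads are 16 mm wide; open, the fingers measure 119 mm over their backs; the gripper's body (75 mm by 177 mm) begins 78 mm behind the grasp point.
Start: joints at [-1.239, 0.3, 1.521, -0, 1.321, -0.067], TCP at [213.565, -506.834, 404.646] pointing down, gripper open.
Joint ranges: [-3.03, 3.03], [-0.79, 2.21], [0.23, 2.52], [-1.04, 4.18], [0, 3.07], [-2.55, 2.55]. Speed limits (rad/s): [2.22, 2.22, 2.57, 3.14, 3.14, 3.14].

## Interface

Orientations are given as [roll, pitch, yaw] about the fixed x, y, z axes, in that order (R = Rz(yaw) Ry(pitch) Rx(roll)).
In Python, from cell import manip, optics, workorder gives the robot as it stands.
- The arm moves only by the tool step_arm, never from a script. Its argument "increments" is a list that holds one entry, the list of rows, each a list of 7 numbers: the turn, a rotation vector about the tool's x, y, z as a fraction of full scale, then the shift along the tool's x, y, z as a fraction of full scale, then the closure, from -1 (fully open) to 1 (shut). In form: [[[wx, wy, wz, tx, ty, tz, fingers], ...]]. A call has 1 to 5 rows; each row shifts and turns the commanded pose from where the row before left it, along the tool's axes as they then stand; what a row does not reach is not made up. Full scale, the value 1, is 40 mm for a shift and 45 degrees for a turn. A row lasts 1/10 s, in which the tool goes at most 50 mm and 8.59 degrees, less where a joint would pass 70% of its speed; a pose out of reach is approached as far as the arm can. A call with a number of a shift or a turn outside -1 to 1 is refused whole. A call with a gripper value outside its range is refused whole. The fingers move at their own pace and stop on an object; "newtons" is the grip in N (left out, the last holds). Time passes only in rows, so rows that do not move let the fingers close. It gives the time, the measured TCP pose, the force, the opening and the grip force at its end, in the units of the state.
- manip.read_state(): the state, without advancing time (a new reading comes with each control period).
- optics.camera(name): name is "side" or "top"; returns a dict with "frame" (384x512x3 uint8, red, green, blue), "range_z" (384x512 float32, mm along the optical axis (not along the pixel's ray), 0 where there is no reading), "mtx" (3x3 intrinsics, pixels), "cam_to_world" (4x4, takes a point from camera to world coordinates). Camera axes: x right, y down, z forward; pixel columns grow to the right and rows downward; lengths in mm; the calibration is good to about 2 mm. A picture is of the moment at which its call begins.
- workorder.sign_off(): hands the job in; it is judged then, once.
The state is a dict: "clock": time; "joints": joint angles; "qd": joint speeds; "effort": joint torques, N m; "eef_pos": TCP position; "eef_rot": TCP orientation; "wrist_force": force on the tool from outside, world axes, zero at the start; "moment": the same for the moment, N m; "finger_gap": finger opening in mm; "finger_force": force on a finger pad.
Only numpy, scipy, OpenCV 4.12 (cv2) and the standard library are available. Lean on these libraries where they do the work, as an engineer would, in place of code of your own. Each camera call takes 0.05 s, during which the arm holds its last target. There are 200 camera calls.

## Working session

There is one attempt and no reset: what is moved stays moved. The work goes in short steps, Python scripts to look and compute and a tool call to move; the robot and the scene stay as the last step left them, time stands still between calls to the robot, and variables do not carry over. Pictures are saved under pics/ and viewed, at most 10 in all, crops included, and the job is handed in when it is done.

Besides the shell and the picture viewer there is one more tool, called after ">>>" by a JSON object that holds its "op" and its "data", one argument or row to a line. step_arm: Moves the arm, as the interface text tells. Its arguments: {"type":"object","properties":{"increments":{"type":"array","items":{"type":"array","items":{"type":"array","items":{"type":"number"}}}},"newtons":{"type":"number"}},"required":["increments"]}

```bash
mkdir -p pics
cat > h.py <<'E'
import numpy as np, cv2, pickle
from cell import manip, optics, workorder
def snap(n,f):
    c=optics.camera(n); cv2.imwrite('pics/%s.png'%f,c['frame'][:,:,::-1]); pickle.dump(c,open('pics/%s.pkl'%f,'wb')); return c
def pts(c):
    z=c['range_z'].astype(float); v,u=np.mgrid[:384,:512]; K=c['mtx']
    P=np.stack([(u-K[0,2])/K[0,0]*z,(v-K[1,2])/K[1,1]*z,z,np.ones_like(z)],-1)@np.array(c['cam_to_world']).T
    P=P[...,:3]; P[z==0]=np.nan; return P
E
python3 - <<'E'
from h import *
a=snap('side','s0');b=snap('top','t0')
cv2.imwrite('pics/both0.png',cv2.resize(np.vstack([a['frame'],b['frame']])[:,:,::-1],None,fx=.78,fy=.78))
for c in(a,b): print(np.round(c['cam_to_world'],2).tolist(),c['mtx'].tolist())
print(manip.read_state())
E
```

```text
[[-1.0, 0.01, -0.01, 583.52], [0.02, 0.63, -0.78, 697.81], [-0.0, -0.78, -0.63, 898.32], [0.0, 0.0, 0.0, 1.0]] [[405.85252681048416, 0.0, 254.86703860659227], [0.0, 405.85252681048416, 189.05553234065295], [0.0, 0.0, 1.0]]
[[0.05, -0.97, 0.22, 342.08], [-1.0, -0.04, 0.01, -170.44], [-0.0, -0.22, -0.98, 1300.89], [0.0, 0.0, 0.0, 1.0]] [[429.4381569777446, 0.0, 254.054863363223], [0.0, 429.4381569777446, 195.857964689103], [0.0, 0.0, 1.0]]
{'clock': 0.1, 'joints': array([-1.23862066e+00,  3.00391927e-01,  1.52149412e+00,  2.13694679e-05,
        1.32069991e+00, -6.66047147e-02]), 'qd': array([ 3.96641636e-05, -2.52297588e-03, -1.81426833e-03,  1.11157006e-03,
        3.74293226e-04,  1.29132312e-03]), 'effort': array([ 7.48025705e-04, -5.32635319e+01, -3.53282332e+01,  7.09504983e-02,
        2.34932452e-02, -8.35287005e-05]), 'eef_pos': array([ 213.5492873 , -506.81965152,  404.16644719]), 'eef_rot': array([-3.14060293e+00, -8.67635658e-05,  3.98775037e-01]), 'wrist_force': array([-0.21665574,  0.2857701 , -0.05862833]), 'moment': array([-0.02945403, -0.02251955, -0.0206329 ]), 'finger_force': 0.0, 'finger_gap': 93.88927389558206}
```

View pics/both0.png

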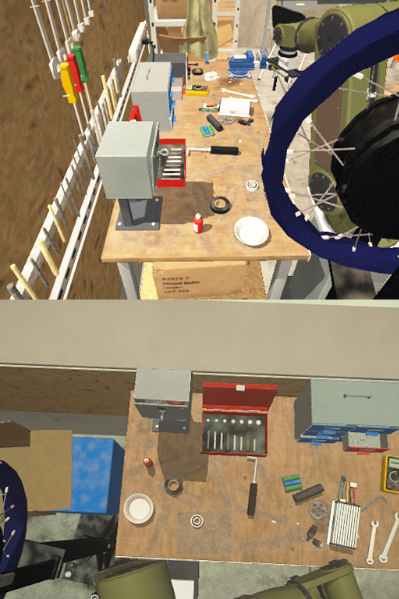

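Run:
```python
from h import *
b=pickle.load(open('pics/t0.pkl','rb'));a=pickle.load(open('pics/s0.pkl','rb'))
P=pts(b);Q=pts(a)
t=cv2.resize(b['frame'][80:300,150:350,::-1],None,fx=2.6,fy=2.6,interpolation=2)
s=cv2.resize(a['frame'][140:320,110:340,::-1],None,fx=3.3,fy=3.3,interpolation=2)
cv2.imwrite('pics/t0c.png',t);cv2.imwrite('pics/s0c.png',s)
for n,X in(('t',P),('s',Q)):
    m=(X[...,2]>332)&(X[...,2]<352)&(X[...,0]>450)&(X[...,0]<900)&(abs(X[...,1])<400)
    q=X[m]; print(n,m.sum(),q.mean(0).round(1)); 
    if len(q): print(cv2.minAreaRect(q[:,:2].astype(np.float32)))
# dark handle: top cam region
f=b['frame'].astype(int)
m=np.zeros(f.shape[:2],bool); m[200:285,305:345]=True
m&=(P[...,2]>22)&(P[...,2]<45)
q=P[m];print(m.sum(),q.mean(0),cv2.minAreaRect(q[:,:2].astype(np.float32)))
m=np.zeros(f.shape[:2],bool); m[190:285,300:345]=True
m&=(P[...,2]>9)&(P[...,2]<60)
for v in range(195,285,4):
    w=P[v,300:345][m[v,300:345]]
    if len(w): print(v,len(w),w.mean(0).round(1),w[:,2].max().round(1))
```

```text
t 3049 [761.2 -40.5 341.9]
((757.404052734375, -39.50505828857422), (171.3766632080078, 123.66230010986328), 89.90980529785156)
s 3766 [795.5  -8.4 341.1]
((784.3153686523438, -1.3177490234375), (174.3824005126953, 795.49853515625), 0.04382726550102234)
373 [ 465.74883249 -368.52159566   30.77264868] ((517.8682861328125, -366.18939208984375), (61.21255874633789, 234.93475341796875), 78.62126159667969)
195 43 [ 641.4 -359.6   16.9] 45.5
199 43 [ 626.8 -358.1   26. ] 43.0
203 7 [ 616.7 -374.7   18.8] 22.6
207 2 [ 604.7 -382.5   18.1] 18.4
211 3 [ 592.1 -381.    18.9] 20.0
215 2 [ 579.9 -379.7   17.9] 18.8
219 2 [ 567.5 -379.7   18.8] 19.0
223 2 [ 555.2 -376.8   18.6] 19.3
227 2 [ 543.  -377.    18.2] 18.3
231 4 [ 530.5 -373.8   19.8] 22.1
235 7 [ 517.2 -371.    28.8] 33.6
239 9 [ 505.2 -371.1   29.3] 35.9
243 9 [ 493.1 -371.    30.6] 34.8
247 9 [ 481.3 -368.3   29.7] 35.6
251 9 [ 469.4 -368.3   30.5] 35.4
255 9 [ 457.7 -365.7   29.2] 33.7
259 9 [ 445.9 -365.5   31.1] 34.6
263 9 [ 434.2 -365.5   31.8] 35.3
267 9 [ 422.5 -362.9   30.9] 35.4
271 10 [ 411.1 -361.8   28.9] 33.9
275 7 [ 399.7 -363.5   28. ] 33.7
```

View pics/t0c.png

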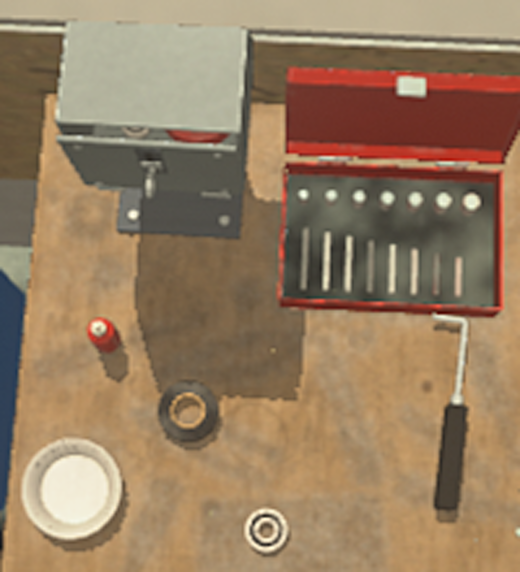

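View pics/s0c.png

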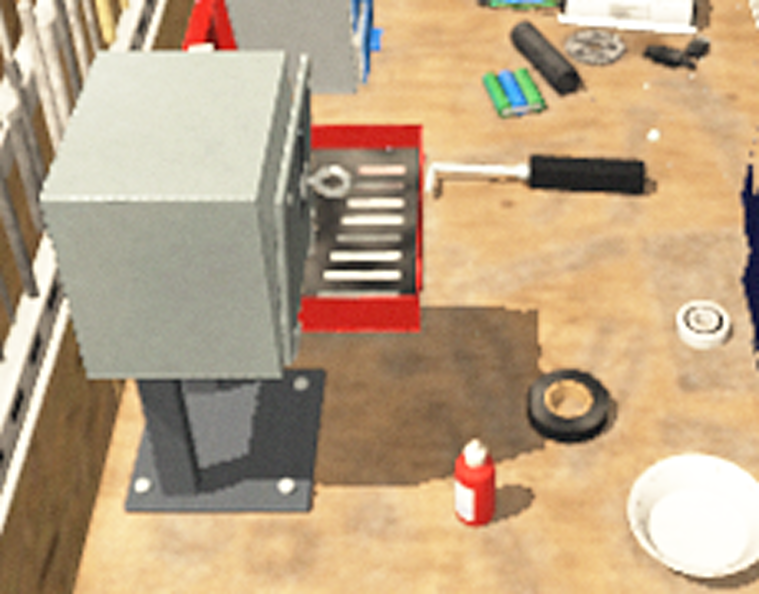

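Run:
```python
from h import *
b=pickle.load(open('pics/t0.pkl','rb'));a=pickle.load(open('pics/s0.pkl','rb'))
P=pts(b);Q=pts(a)
# top face, front edge line & side edges
m=(P[...,2]>335)&(P[...,2]<349)&(P[...,0]>600)&(P[...,0]<850)&(abs(P[...,1]+40)<110)
q=P[m]; print('top x',np.percentile(q[:,0],[.5,99.5]),'y',np.percentile(q[:,1],[.5,99.5]))
for lo in range(-120,50,20):
    w=q[(q[:,1]>lo)&(q[:,1]<lo+20)]; print(lo,w[:,0].min().round(1),w[:,0].max().round(1),end=' ; ')
print()
m=(Q[...,2]>333)&(Q[...,2]<349)&(Q[...,0]>600)&(Q[...,0]<850)&(abs(Q[...,1]+40)<110)
q=Q[m]; print('side top x',np.percentile(q[:,0],[.5,99.5]),'y',np.percentile(q[:,1],[.5,99.5]), q[:,2].mean())
for lo in range(680,830,20):
    w=q[(q[:,0]>lo)&(q[:,0]<lo+20)]
    if len(w): print(lo,w[:,1].min().round(1),w[:,1].max().round(1),end=' ; ')
print()
# flap plane from top cam
m=(P[...,2]>190)&(P[...,2]<325)&(P[...,0]>640)&(P[...,0]<700)&(P[...,1]>-115)&(P[...,1]<35)&(abs(P[...,1]+40)>15)
q=P[m];
for _ in range(5):
    A=np.c_[q[:,1:],np.ones(len(q))]; k=np.linalg.lstsq(A,q[:,0],rcond=None)[0]; r=q[:,0]-A@k; q=q[abs(r)<6]
print('flap x = ',k,len(q),r.std(), 'angle',np.arctan(-k[1]),'x at z180,y-40',k@[-40,180,1])
# eye points
for n,X in(('t',P),('s',Q)):
    d=X[...,0]-(k[0]*X[...,1]+k[1]*X[...,2]+k[2])
    m=(d<-9)&(d>-60)&(X[...,2]>250)&(X[...,2]<340)&(abs(X[...,1]+40)<25)
    q=X[m];print(n,len(q)); v,u=np.nonzero(m)
    for i in range(len(q)): print(u[i],v[i],q[i].round(0).astype(int).tolist(),end=' ')
    print()
# 8x8 edges pole
q=[]
for v in range(236,275,2):
    w=P[v,305:345]; w=w[(w[:,2]>24)&(w[:,2]<45)]; q.append(w.mean(0))
q=np.array(q); l=np.polyfit(q[:,0],q[:,1],1); print('handle',l)
q=[]
for v in range(204,231):
    w=P[v,305:345]; w=w[(w[:,2]>12)&(w[:,2]<26)]; q.append(w.mean(0))
q=np.array(q[3:]); l=np.polyfit(q[:,0],q[:,1],1); print('shank',l,l[0]*468+l[1])
f=b['frame'].astype(int).sum(2)
for u in (322,325): print(f[228:290,u].tolist(), P[228:290:4,u].round(0).tolist())
```

```text
top x [698.24063936 817.75906349] y [-123.81424106   44.16921974]
-120 696.6 819.1 ; -100 697.6 816.9 ; -80 697.3 817.3 ; -60 697.9 819.2 ; -40 695.6 817.5 ; -20 698.3 818.7 ; 0 698.8 818.4 ; 20 699.6 818.8 ; 40 700.1 816.4 ; 
side top x [699.25919601 849.2295697 ] y [-119.00405754   48.64496483] 341.0074844751365
680 -115.7 15.2 ; 700 -118.6 48.3 ; 720 -119.7 49.4 ; 740 -118.9 50.2 ; 760 -120.0 49.0 ; 780 -119.7 48.7 ; 800 -120.9 48.6 ; 820 -120.4 48.2 ; 
flap x =  [ 1.03059039e-02 -2.93668058e-02  7.09377175e+02] 53 0.3515925796456716 angle 0.02935836809101493 x at z180,y-40 703.6789133764021
t 32
207 146 [689, -36, 293] 208 146 [689, -39, 292] 209 146 [689, -41, 291] 207 147 [685, -37, 296] 208 147 [684, -39, 298] 209 147 [687, -41, 291] 207 148 [680, -38, 302] 208 148 [682, -39, 297] 209 148 [687, -40, 282] 207 149 [679, -37, 298] 208 149 [678, -40, 300] 209 149 [685, -40, 281] 207 150 [677, -38, 298] 208 150 [677, -40, 296] 209 150 [683, -40, 279] 206 151 [675, -35, 295] 207 151 [673, -38, 300] 208 151 [674, -40, 299] 209 151 [681, -40, 278] 206 152 [671, -36, 299] 207 152 [672,
[... 2620 characters left out ...]
, [363.0, -368.0, 0.0]]
[521, 542, 562, 594, 635, 649, 685, 445, 147, 181, 190, 187, 188, 191, 192, 192, 188, 187, 193, 191, 188, 191, 190, 191, 193, 192, 193, 193, 192, 194, 193, 192, 190, 190, 191, 188, 183, 180, 178, 176, 175, 177, 181, 181, 177, 180, 176, 197, 254, 273, 262, 313, 331, 383, 401, 399, 396, 399, 407, 412, 412, 411] [[543.0, -375.0, 0.0], [527.0, -372.0, 23.0], [514.0, -371.0, 32.0], [502.0, -371.0, 33.0], [489.0, -370.0, 37.0], [478.0, -371.0, 33.0], [466.0, -371.0, 33.0], [455.0, -371.0, 31.0], [443.0, -371.0, 35.0], [432.0, -371.0, 32.0], [420.0, -372.0, 32.0], [408.0, -372.0, 33.0], [398.0, -376.0, 5.0], [387.0, -377.0, -1.0], [375.0, -376.0, 5.0], [363.0, -377.0, -0.0]]
```

```bash
cat >> h.py <<'E'
from scipy.spatial.transform import Rotation as R, Slerp
def rot(y,p=0): # pole yaw y, tip pitched up by p; tool down at p=0
    return R.from_euler('Z',y)*R.from_euler('Y',-p)*R.from_euler('X',np.pi)
def state():
    s=manip.read_state(); return np.array(s['eef_pos']),R.from_euler('xyz',s['eef_rot']),s
def plan(way,start=None):
    "way: list of (pos,R,nrows); prints rows"
    p,r,_=state() if start is None else (*start,0)
    for tp,tr,n in way:
        tp=np.array(tp,float);sl=Slerp([0,1],R.concatenate([r,tr]));p0=p;L=[]
        for i in range(1,n+1):
            q=p0+(tp-p0)*i/n;rr=sl(i/n)
            w=(r.inv()*rr).as_rotvec()/(np.pi/4);t=r.inv().apply(q-p)/40
            L.append([round(float(x),3) for x in [*w,*t]]);p,r=q,rr
        print('->',tp.round(1),*L,sep='\n  ')
E
python3 - <<'E'
from h import *
plan([((498,-370,290),rot(-.097),10),((498,-370,203),rot(-.097),4)])
E
```

```text
->
  [ 498. -370.  290.]
  [-0.0, 0.0, 0.063, 0.788, -0.039, 0.286]
  [-0.0, 0.0, 0.063, 0.785, -0.078, 0.286]
  [-0.0, 0.0, 0.063, 0.78, -0.117, 0.286]
  [-0.0, 0.0, 0.063, 0.774, -0.155, 0.286]
  [-0.0, 0.0, 0.063, 0.765, -0.193, 0.286]
  [-0.0, 0.0, 0.063, 0.754, -0.231, 0.286]
  [-0.0, 0.0, 0.063, 0.742, -0.268, 0.286]
  [-0.0, 0.0, 0.063, 0.728, -0.305, 0.285]
  [-0.0, 0.0, 0.063, 0.712, -0.34, 0.285]
  [-0.0, 0.0, 0.063, 0.694, -0.375, 0.285]
->
  [ 498. -370.  203.]
  [-0.0, 0.0, -0.0, 0.0, -0.0, 0.544]
  [-0.0, 0.0, -0.0, 0.0, -0.0, 0.544]
  [-0.0, 0.0, -0.0, 0.0, -0.0, 0.544]
  [-0.0, 0.0, -0.0, 0.0, -0.0, 0.544]
```

>>> {"op": "step_arm", "data": {
  "increments": [
    [[0,0,0.063,0.788,-0.04,0.286,-1],[0,0,0.063,0.785,-0.08,0.286,-1],[0,0,0.063,0.78,-0.117,0.286,-1],[0,0,0.063,0.774,-0.155,0.286,-1],[0,0,0.063,0.765,-0.193,0.286,-1]]
  ]
}}

```text
clock: 0.6
eef_pos: [356.8, -437.6, 346.7]
eef_rot: [-3.141, 0.0, 0.149]
wrist_force: [0.1, 0.2, -0.2]
finger_gap: 93.9
finger_force: 0.0
```

>>> {"op": "step_arm", "data": {
  "increments": [
    [[0,0,0.063,0.754,-0.231,0.286,-1],[0,0,0.063,0.742,-0.268,0.286,-1],[0,0,0.063,0.728,-0.305,0.285,-1],[0,0,0.063,0.712,-0.34,0.285,-1],[0,0,0.063,0.694,-0.375,0.285,-1]]
  ]
}}

```text
clock: 1.1
eef_pos: [499.0, -369.1, 289.5]
eef_rot: [-3.141, 0.001, -0.098]
wrist_force: [0.4, -0.6, -0.3]
finger_gap: 93.7
finger_force: 0.0
```

>>> {"op": "step_arm", "data": {
  "increments": [
    [[0,0,0,0,0,0,-1],[0,0,0,0,0,0,-1]]
  ]
}}

```text
clock: 1.3
eef_pos: [498.0, -369.6, 289.8]
eef_rot: [-3.141, 0.001, -0.094]
wrist_force: [-1.4, 1.0, 0.7]
finger_gap: 94.2
finger_force: 0.0
```

Run:
```python
from h import *
plan([((498,-370,203),rot(-.097),5)])
c=snap('top','t1')
cv2.imwrite('pics/t1c.png',cv2.resize(c['frame'][170:320,250:420,::-1],None,fx=3,fy=3))
```

```text
->
  [ 498. -370.  203.]
  [-0.0, 0.0, 0.001, 0.001, 0.002, 0.434]
  [-0.0, 0.0, 0.001, 0.001, 0.002, 0.434]
  [-0.0, 0.0, 0.001, 0.0, 0.002, 0.434]
  [-0.0, 0.0, 0.001, 0.0, 0.002, 0.434]
  [-0.0, 0.0, 0.001, 0.0, 0.002, 0.434]
```

View pics/t1c.png

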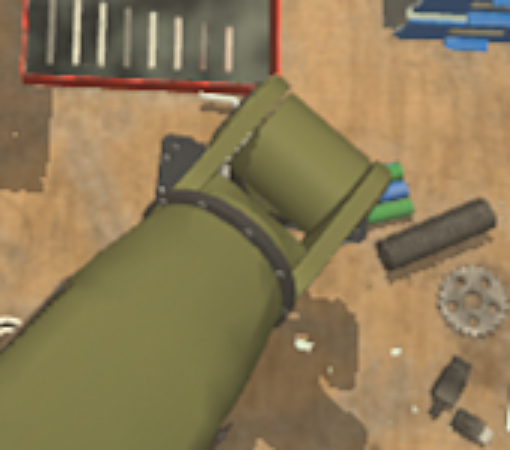

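>>> {"op": "step_arm", "data": {
  "increments": [
    [[0,0,0,0,0,0.5,-1],[0,0,0,0,0,0.5,-1],[0,0,0,0,0,0.5,-1],[0,0,0,0,0,0.45,-1],[0,0,0,0,0,0.22,-1]]
  ]
}}

```text
clock: 1.85
eef_pos: [496.8, -370.5, 202.6]
eef_rot: [-3.141, 0.001, -0.097]
wrist_force: [-0.1, 0.1, 0.7]
finger_gap: 94.4
finger_force: 0.0
```

>>> {"op": "step_arm", "data": {
  "increments": [
    [[0,0,0,0,0,0,-1],[0,0,0,0,0,0,1],[0,0,0,0,0,0,1],[0,0,0,0,0,0,1],[0,0,0,0,0,0,1]]
  ],
  "newtons": 60
}}

```text
clock: 2.35
eef_pos: [498.0, -369.9, 204.1]
eef_rot: [3.141, -0.001, -0.096]
wrist_force: [-0.1, 0.2, 0.2]
finger_gap: 65.1
finger_force: 0.0
```

>>> {"op": "step_arm", "data": {
  "increments": [
    [[0,0,0,0,0,0,1],[0,0,0,0,0,0,1],[0,0,0,0,0,0,1],[0,0,0,0,0,0,1]]
  ]
}}

```text
clock: 2.75
eef_pos: [497.9, -369.9, 203.5]
eef_rot: [-3.142, 0.0, -0.096]
wrist_force: [-0.2, 0.9, -0.5]
finger_gap: 33.5
finger_force: 0.0
```

>>> {"op": "step_arm", "data": {
  "increments": [
    [[0,0,0,0,0,0,1],[0,0,0,0,0,0,1],[0,0,0,0,0,0,1],[0,0,0,0,0,0,1]]
  ]
}}

```text
clock: 3.15
eef_pos: [497.9, -369.9, 203.5]
eef_rot: [-3.142, 0.0, -0.096]
wrist_force: [0.4, 0.0, -0.9]
finger_gap: 23.6
finger_force: 60.0
```

>>> {"op": "step_arm", "data": {
  "increments": [
    [[0,0,0,0,0,-0.2,1],[0,0,0,0,0,-0.4,1],[0,0,0,0,0,-0.6,1],[0,0,0,0,0,-0.6,1],[0,0,0,0,0,-0.6,1]]
  ]
}}

```text
clock: 3.65
eef_pos: [497.8, -369.8, 302.0]
eef_rot: [3.141, -0.001, -0.096]
wrist_force: [-0.7, 0.7, -2.2]
finger_gap: 23.6
finger_force: 60.0
```

>>> {"op": "step_arm", "data": {
  "increments": [
    [[0,0,0,0,0,-0.6,1],[0,0,0,0,0,-0.4,1],[0,0,0,0,0,0,1],[0,0,0,0,0,0,1]]
  ]
}}

```text
clock: 4.05
eef_pos: [497.7, -369.7, 339.8]
eef_rot: [3.141, -0.0, -0.096]
wrist_force: [0.7, 0.5, -2.1]
finger_gap: 23.4
finger_force: 60.0
```

Run:
```python
from h import *
p,r,s=state();print(p,s['joints'],s['moment'])
c=snap('side','s2')
cv2.imwrite('pics/s2c.png',cv2.resize(c['frame'][100:320,110:420,::-1],None,fx=2.5,fy=2.5,interpolation=2))
```

```text
[ 497.74409143 -369.72046879  339.79368796] [-6.97936588e-01  5.10396925e-01  1.38165011e+00  9.72759197e-06
  1.24913788e+00  9.68807221e-01] [ 0.07601236 -0.0555256  -0.02604812]
```

View pics/s2c.png

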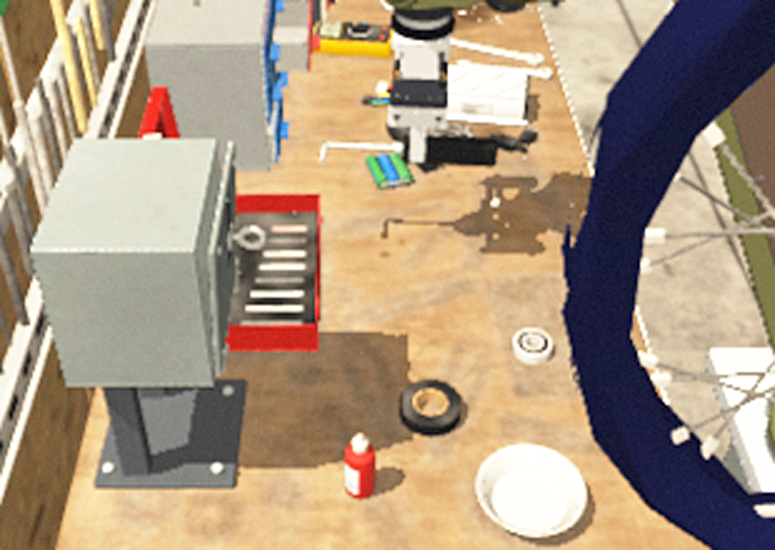

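Run:
```python
from h import *
c=pickle.load(open('pics/s2.pkl','rb'));Q=pts(c)
p,r,s=state()
T=r.inv().apply((Q-p).reshape(-1,3)).reshape(Q.shape)
m=(T[...,0]>70)&(T[...,0]<145)&(abs(T[...,1]+20)<45)&(abs(T[...,2]-187)<30)
v,u=np.nonzero(m)
for i in range(len(v)): print((u[i],v[i]),T[v[i],u[i]].round(0).astype(int).tolist(),end=' ')
K=c['mtx'];M=np.linalg.inv(c['cam_to_world'])
def proj(w): q=M[:3,:3]@w+M[:3,3]; return (K@q/q[2])[:2].round(2)
for t in([120,0,187.5],[120,-38,187.5],[80,0,187.5]): print(t,proj(p+r.apply(t)))
for e in([678,-38,288],[678,-36,288]): print(e,proj(np.array(e)))
```

```text
(np.int64(240), np.int64(157)) [118, -4, 181] (np.int64(241), np.int64(157)) [116, 5, 187] (np.int64(242), np.int64(157)) [112, -2, 182] (np.int64(243), np.int64(157)) [109, 0, 183] (np.int64(239), np.int64(158)) [122, -4, 185] (np.int64(240), np.int64(158)) [119, 0, 187] (np.int64(241), np.int64(158)) [115, -6, 184] (np.int64(242), np.int64(158)) [112, -2, 186] (np.int64(243), np.int64(158)) [109, -6, 183] (np.int64(244), np.int64(158)) [106, 3, 189] (np.int64(245), np.int64(158)) [102, -3, 184] (np.int64(246), np.int64(158)) [99, -6, 182] (np.int64(247), np.int64(158)) [96, -2, 185] (np.int64(248), np.int64(158)) [92, -7, 181] (np.int64(249), np.int64(158)) [90, -4, 183] (np.int64(250), np.int64(158)) [87, 0, 186] (np.int64(251), np.int64(158)) [83, -2, 184] (np.int64(252), np.int64(158)) [80, -1, 185] (np.int64(253), np.int64(158)) [77, -3, 183] (np.int64(254), np.int64(158)) [74, -2, 184] (np.int64(255), np.int64(158)) [71, -1, 185] (np.int64(238), np.int64(159)) [124, -10, 185] (np.int64(239), np.int64(159)) [121, -13, 183] (np.int64(240), np.int64(159)) [118, -7, 186] (np.int64
[... 645 characters left out ...]
64(159)) [70, -4, 186] (np.int64(238), np.int64(160)) [123, -19, 182] (np.int64(239), np.int64(160)) [120, -20, 182] (np.int64(238), np.int64(161)) [123, -22, 184] (np.int64(239), np.int64(161)) [120, -24, 183] (np.int64(238), np.int64(162)) [123, -21, 189] (np.int64(239), np.int64(162)) [119, -27, 184] (np.int64(238), np.int64(163)) [122, -34, 183] (np.int64(239), np.int64(163)) [119, -32, 184] (np.int64(238), np.int64(164)) [121, -37, 185] (np.int64(239), np.int64(164)) [118, -36, 186] (np.int64(238), np.int64(165)) [121, -37, 189] [120, 0, 187.5] [239.71 157.98]
[120, -38, 187.5] [238.39 164.84]
[80, 0, 187.5] [252.08 158.52]
[678, -38, 288] [210.35 193.66]
[678, -36, 288] [210.29 194.21]
```

Run:
```python
from h import *
plan([((490,-280,473.5),rot(-.04),5),((510,-97,473.5),rot(-.01),6),((557,-97,473.5),rot(-.01),3)])
```

```text
->
  [ 490.  -280.   473.5]
  [-0.0, 0.0, -0.014, -0.082, -0.443, -0.672]
  [-0.0, 0.0, -0.014, -0.077, -0.444, -0.672]
  [-0.0, 0.0, -0.014, -0.072, -0.445, -0.672]
  [-0.0, 0.0, -0.014, -0.067, -0.446, -0.672]
  [-0.0, 0.0, -0.014, -0.062, -0.446, -0.672]
->
  [510.  -97.  473.5]
  [-0.0, 0.0, -0.006, 0.053, -0.765, -0.0]
  [-0.0, 0.0, -0.006, 0.057, -0.765, -0.0]
  [-0.0, 0.0, -0.006, 0.06, -0.765, -0.0]
  [-0.0, 0.0, -0.006, 0.064, -0.764, -0.0]
  [-0.0, 0.0, -0.006, 0.068, -0.764, -0.0]
  [-0.0, 0.0, -0.006, 0.072, -0.764, -0.0]
->
  [557.  -97.  473.5]
  [0.0, 0.0, 0.0, 0.392, -0.004, -0.0]
  [0.0, 0.0, 0.0, 0.392, -0.004, -0.0]
  [0.0, 0.0, 0.0, 0.392, -0.004, -0.0]
```

>>> {"op": "step_arm", "data": {
  "increments": [
    [[0,0,-0.014,-0.082,-0.443,-0.67,1],[0,0,-0.014,-0.077,-0.444,-0.67,1],[0,0,-0.014,-0.072,-0.445,-0.67,1],[0,0,-0.014,-0.067,-0.446,-0.67,1],[0,0,-0.014,-0.062,-0.446,-0.67,1]]
  ]
}}

```text
clock: 4.6
eef_pos: [490.0, -279.4, 473.5]
eef_rot: [-3.141, 0.002, -0.041]
wrist_force: [1.2, -0.1, -1.2]
finger_gap: 23.9
finger_force: 60.0
```

>>> {"op": "step_arm", "data": {
  "increments": [
    [[0,0,-0.006,0.053,-0.76,0,1],[0,0,-0.006,0.057,-0.76,0,1],[0,0,-0.006,0.06,-0.76,0,1],[0,0,-0.006,0.064,-0.76,0,1],[0,0,-0.006,0.068,-0.76,0,1]]
  ]
}}

```text
clock: 5.1
eef_pos: [507.0, -127.4, 472.5]
eef_rot: [-3.141, 0.002, -0.017]
wrist_force: [-0.1, -1.3, -2.4]
finger_gap: 23.7
finger_force: 60.0
```

>>> {"op": "step_arm", "data": {
  "increments": [
    [[0,0,-0.006,0.07,-0.5,0,1],[0,0,0,0,-0.2,0,1],[0,0,0,0,0,0,1],[0,0,0,0,0,0,1]]
  ]
}}

```text
clock: 5.5
eef_pos: [510.2, -101.3, 473.2]
eef_rot: [3.142, 0.001, -0.013]
wrist_force: [-0.4, 0.5, -2.8]
finger_gap: 23.7
finger_force: 60.0
```

Run:
```python
from h import *
p,r,s=state();print(p,s['joints'])
plan([((557,-97,473.5),rot(-.01),4)])
```

```text
[ 510.21439202 -101.29602907  473.20234797] [-2.66376696e-01  1.88170564e-01  1.50057254e+00 -2.22417348e-04
  1.45348265e+00  1.31769127e+00]
->
  [557.  -97.  473.5]
  [0.0, 0.0, -0.001, 0.292, -0.031, -0.002]
  [0.0, 0.0, -0.001, 0.292, -0.03, -0.002]
  [0.0, 0.0, -0.001, 0.292, -0.03, -0.002]
  [0.0, 0.0, -0.001, 0.292, -0.03, -0.002]
```

Forward beside the eye (keeping y about −99, tip ~20 mm short of the eye), then look.

>>> {"op": "step_arm", "data": {
  "increments": [
    [[0,0,0,0.3,0,0,1],[0,0,0,0.3,-0.02,0,1],[0,0,0,0.3,-0.02,0,1],[0,0,0,0.27,-0.02,0,1],[0,0,0,0,0,0,1]]
  ]
}}

```text
clock: 6.0
eef_pos: [557.7, -99.8, 472.8]
eef_rot: [-3.141, 0.001, -0.014]
wrist_force: [-0.1, -0.3, -2.3]
finger_gap: 23.7
finger_force: 60.0
```

>>> {"op": "step_arm", "data": {
  "increments": [
    [[0,0,0,0,0,0,1],[0,0,0,0,0,0,1]]
  ]
}}

```text
clock: 6.2
eef_pos: [556.6, -99.2, 473.6]
eef_rot: [3.142, 0.0, -0.013]
wrist_force: [0.2, 1.1, -2.1]
finger_gap: 23.4
finger_force: 60.0
```

Run:
```python
from h import *
p,r,s=state();print(p,s['eef_rot'])
c=snap('side','s3')
cv2.imwrite('pics/s3c.png',cv2.resize(c['frame'][160:230,180:280,::-1],None,fx=8,fy=8,interpolation=2))
K=c['mtx'];M=np.linalg.inv(c['cam_to_world'])
def proj(w): q=M[:3,:3]@w+M[:3,3]; return (K@q/q[2])[:2].round(2)
for t in([120,0,187.5],[120,-38,187.5]): w=p+r.apply(t);print(w.round(1),proj(w),(proj(w)-[180,160])*8)
w=np.array([677.5,-37,286]);print(proj(w),(proj(w)-[180,160])*8)
```

```text
[556.63419659 -99.24423564 473.57681709] [ 3.14155825e+00  1.52399008e-04 -1.33703692e-02]
[ 676.6 -100.9  286.1] [212.74 178.03] [261.92 144.24]
[677.1 -62.9 286.1] [211.5  187.67] [252.   221.36]
[210.59 194.59] [244.72 276.72]
```

View pics/s3c.png

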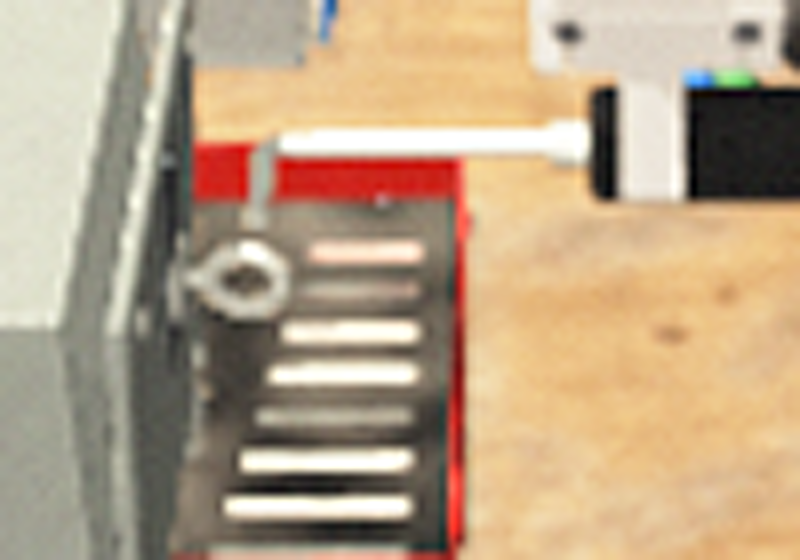

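>>> {"op": "step_arm", "data": {
  "increments": [
    [[0,0,0,0.03,-0.2,0,1],[0,0,0,0,-0.2,0,1],[0,0,0,0,-0.1,0,1],[0,0,0,0,0,0,1]]
  ]
}}

```text
clock: 6.65
eef_pos: [558.5, -78.0, 473.7]
eef_rot: [3.142, -0.0, -0.012]
wrist_force: [-0.4, 0.1, -1.7]
finger_gap: 23.5
finger_force: 60.0
```

>>> {"op": "step_arm", "data": {
  "increments": [
    [[0,0,0,0,-0.1,0,1],[0,0,0,0,-0.1,0,1],[0,0,0,0,-0.1,0,1]]
  ]
}}

```text
clock: 6.95
eef_pos: [558.7, -66.5, 473.6]
eef_rot: [-3.142, -0.0, -0.013]
wrist_force: [0.5, 0.8, -1.8]
finger_gap: 23.6
finger_force: 60.0
```

>>> {"op": "step_arm", "data": {
  "increments": [
    [[0,0,0,0,-0.1,0,1],[0,0,0,0,-0.1,0,1],[0,0,0,0,0,0,1]]
  ]
}}

```text
clock: 7.25
eef_pos: [558.8, -58.3, 473.6]
eef_rot: [-3.142, -0.0, -0.012]
wrist_force: [0.3, 0.7, -2.0]
finger_gap: 23.6
finger_force: 60.0
```

Run:
```python
from h import *
p,r,s=state();print(p,s['eef_rot'],s['wrist_force'])
c=snap('side','s4')
cv2.imwrite('pics/s4c.png',cv2.resize(c['frame'][165:225,185:265,::-1],None,fx=9,fy=9,interpolation=2))
```

```text
[558.77614234 -58.31319532 473.60640765] [-3.14156112e+00 -3.48474072e-05 -1.22384258e-02] [ 0.29615132  0.72846133 -1.98604877]
```

View pics/s4c.png

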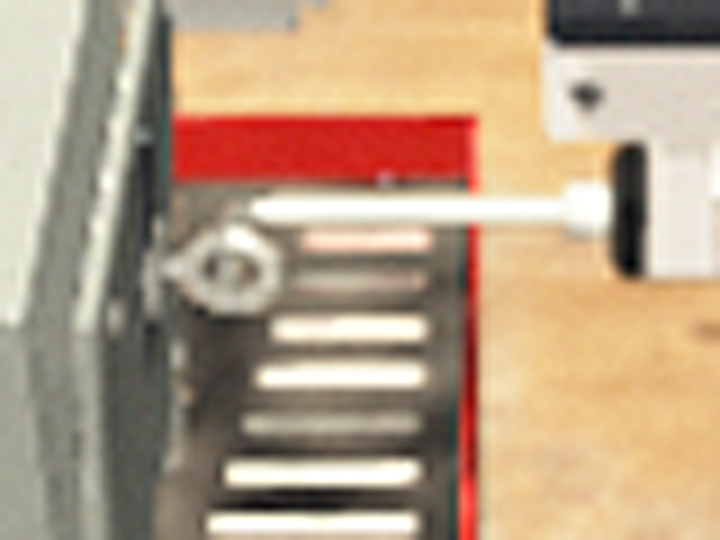

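```bash
cat >> h.py <<'E'
YAW=-.012; Y0=-58.3
def eye(th,zc=107,hx=707.7,ox=-26): return np.array([hx-zc*np.sin(th)+ox*np.cos(th),180+zc*np.cos(th)+ox*np.sin(th)])
def pose(th,phi,dt=0.):
    e=eye(th); r=rot(YAW,phi); off=r.apply([120,0,187.5])
    t=np.array([e[0],0,e[1]])-off
    t[1]=Y0+YAW*(t[0]-558.8); return t,r
E
python3 - <<'E'
from h import *
f=lambda th:.5*np.clip((th-.1)/1.3,0,1)
W=[(*pose(t,f(t)),1) for t in np.r_[np.arange(.05,.2,.05),np.arange(.2,1.45,.065)]]
plan(W)
E
```

```text
->
  [556.4 -58.3 473.1]
  [0.0, -0.0, -0.0, -0.06, -0.007, 0.013]
->
  [551.2 -58.2 471.4]
  [0.0, 0.0, 0.0, -0.131, 0.0, 0.042]
->
  [542.4 -58.1 467.1]
  [0.0, 0.024, 0.0, -0.218, 0.0, 0.107]
->
  [533.8 -58.  462.4]
  [0.0, 0.024, 0.0, -0.217, 0.0, 0.111]
->
  [533.8 -58.  462.4]
  [0.0, 0.0, -0.0, 0.0, 0.0, 0.0]
->
  [522.9 -57.9 456. ]
  [0.0, 0.032, 0.0, -0.279, 0.0, 0.151]
->
  [512.3 -57.7 449. ]
  [0.0, 0.032, 0.0, -0.276, 0.0, 0.158]
->
  [502.1 -57.6 441.5]
  [-0.0, 0.032, 0.0, -0.272, 0.0, 0.164]
->
  [492.2 -57.5 433.5]
  [0.0, 0.032, 0.0, -0.269, 0.0, 0.17]
->
  [482.7 -57.4 425. ]
  [-0.0, 0.032, 0.0, -0.265, 0.0, 0.176]
->
  [473.6 -57.3 416.1]
  [0.0, 0.032, 0.0, -0.261, 0.0, 0.182]
->
  [464.9 -57.2 406.8]
  [-0.0, 0.032, 0.0, -0.256, 0.0, 0.188]
->
  [456.7 -57.1 397.1]
  [0.0, 0.032, -0.0, -0.252, 0.0, 0.193]
->
  [449.  -57.  387.1]
  [0.0, 0.032, 0.0, -0.247, 0.0, 0.199]
->
  [441.8 -56.9 376.7]
  [0.0, 0.032, 0.0, -0.242, 0.0, 0.204]
->
  [435.1 -56.8 366. ]
  [0.0, 0.032, 0.0, -0.237, 0.0, 0.209]
->
  [428.9 -56.7 355. ]
  [-0.0, 0.032, 0.0, -0.231, 0.0, 0.213]
->
  [423.3 -56.7 343.8]
  [-0.0, 0.032, 0.0, -0.226, 0.0, 0.218]
->
  [418.2 -56.6 332.4]
  [0.0, 0.032, 0.0, -0.22, 0.0, 0.222]
->
  [413.7 -56.6 320.7]
  [0.0, 0.032, -0.0, -0.214, 0.0, 0.226]
->
  [409.8 -56.5 309. ]
  [-0.0, 0.032, 0.0, -0.208, 0.0, 0.23]
->
  [406.5 -56.5 297.1]
  [0.0, 0.032, 0.0, -0.202, 0.0, 0.234]
->
  [403.7 -56.4 285.1]
  [0.0, 0.032, 0.0, -0.195, 0.0, 0.237]
->
  [403.  -56.4 275.7]
  [-0.0, 0.015, 0.0, -0.127, 0.0, 0.198]
```

>>> {"op": "step_arm", "data": {
  "increments": [
    [[0,0,0,-0.06,0,0.013,1],[0,0,0,-0.13,0,0.042,1],[0,0.024,0,-0.218,0,0.107,1],[0,0.024,0,-0.217,0,0.111,1],[0,0,0,0,0,0,1]]
  ]
}}

```text
clock: 7.8
eef_pos: [533.1, -58.5, 462.4]
eef_rot: [-3.141, -0.038, -0.013]
wrist_force: [1.1, 0.4, -2.9]
finger_gap: 23.3
finger_force: 60.0
```

```bash
cat >> h.py <<'E'
def flap(n='top'):
    c=optics.camera(n);P=pts(c)
    return c,P
E
python3 - <<'E'
from h import *
p,r,s=state();print(p,s['eef_rot'],s['wrist_force'],s['moment'],s['joints'])
E
```

```text
[533.11072035 -58.51865932 462.37294081] [-3.14137563 -0.03834186 -0.01291338] [ 1.06143736  0.38761396 -2.86766673] [ 0.11231095 -0.06911126  0.00529637] [-0.17849958  0.22456762  1.48176782  0.00663182  1.39747877  1.4041857 ]
```

>>> {"op": "step_arm", "data": {
  "increments": [
    [[0,0.032,0,-0.279,0,0.151,1],[0,0.032,0,-0.276,0,0.158,1],[0,0.032,0,-0.272,0,0.164,1],[0,0.032,0,-0.269,0,0.17,1],[0,0.032,0,-0.265,0,0.176,1]]
  ]
}}

```text
clock: 8.3
eef_pos: [482.5, -57.9, 425.4]
eef_rot: [3.141, -0.166, -0.013]
wrist_force: [6.8, 0.8, -2.8]
finger_gap: 23.9
finger_force: 60.0
```

Run:
```python
from h import *
p,r,s=state();print(p,s['eef_rot'],s['wrist_force'],s['joints'])
c=snap('side','s5')
cv2.imwrite('pics/s5c.png',cv2.resize(c['frame'][150:270,150:330,::-1],None,fx=4,fy=4,interpolation=2))
```

```text
[482.47667791 -57.86953233 425.37941667] [ 3.14148248 -0.16575608 -0.01285423] [ 6.81963828  0.84093496 -2.82808186] [-0.19925529  0.11363646  1.69887604  0.03315025  1.16632309  1.37384331]
```

View pics/s5c.png

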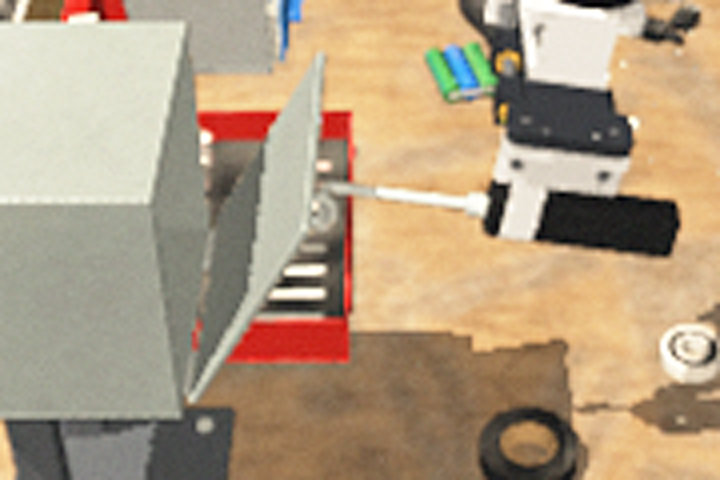

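>>> {"op": "step_arm", "data": {
  "increments": [
    [[0,0.032,0,-0.261,0,0.182,1],[0,0.032,0,-0.256,0,0.188,1],[0,0.032,0,-0.252,0,0.193,1],[0,0.032,0,-0.247,0,0.199,1],[0,0.032,0,-0.242,0,0.204,1]]
  ]
}}

```text
clock: 8.85
eef_pos: [441.9, -57.5, 377.4]
eef_rot: [3.141, -0.291, -0.013]
wrist_force: [6.3, 0.4, -1.1]
finger_gap: 23.5
finger_force: 60.0
```

Run:
```python
from h import *
p,r,s=state();print(p,s['eef_rot'],s['wrist_force'],s['moment'],s['joints'])
c=optics.camera('side');Q=pts(c);T=r.inv().apply((Q-p).reshape(-1,3)).reshape(Q.shape)
m=(T[...,0]>35)&(T[...,0]<110)&(abs(T[...,1])<12)&(abs(T[...,2]-187)<30)
print(np.polyfit(T[m][:,0],T[m][:,2],1),m.sum())
```

```text
[441.93117334 -57.4526832  377.38197483] [ 3.14129225 -0.29144897 -0.01295245] [ 6.34900036  0.37452591 -1.0881487 ] [ 0.09412888 -0.86229204 -0.09040336] [-0.2210008   0.04912541  1.88950694  0.07436895  0.91873267  1.32610761]
[8.00736480e-04 1.86825363e+02] 75
```

Shank still square in the hand (slope ≈ 0, z ≈ 187). Continue.

>>> {"op": "step_arm", "data": {
  "increments": [
    [[0,0.032,0,-0.237,0,0.209,1],[0,0.032,0,-0.231,0,0.213,1],[0,0.032,0,-0.226,0,0.218,1],[0,0.032,0,-0.22,0,0.222,1],[0,0.032,0,-0.214,0,0.226,1]]
  ]
}}

```text
clock: 9.4
eef_pos: [414.2, -57.1, 321.5]
eef_rot: [3.141, -0.416, -0.013]
wrist_force: [3.6, 0.7, 0.3]
finger_gap: 23.6
finger_force: 60.0
```

Run:
```python
from h import *
p,r,s=state();print(p,s['eef_rot'],s['wrist_force'],s['moment'],s['joints'])
c=optics.camera('side');Q=pts(c);T=r.inv().apply((Q-p).reshape(-1,3)).reshape(Q.shape)
m=(T[...,0]>35)&(T[...,0]<110)&(abs(T[...,1])<12)&(abs(T[...,2]-187)<30)
print(np.polyfit(T[m][:,0],T[m][:,2],1),m.sum())
ph=-s['eef_rot'][1]
print(p+r.apply([120,0,187.5]))
plan([(*pose(t,ph+.02*i),1) for i,t in enumerate([1.3,1.36,1.42,1.48,1.52])])
```

```text
[414.16958933 -57.13057042 321.50441307] [ 3.14143414 -0.41639208 -0.01273354] [3.62449012 0.67055264 0.31503759] [ 0.15616205 -0.71640884  0.05023686] [-0.24036845  0.04684048  2.04463932  0.15138507  0.64879977  1.24106812]
[-3.83756798e-02  1.88967088e+02] 44
[599.7375613  -59.52335915 198.56112396]
->
  [412.1 -56.5 306.5]
  [-0.0, 0.002, -0.001, -0.162, -0.011, 0.288]
->
  [409.6 -56.5 296.2]
  [0.0, 0.025, -0.0, -0.16, 0.0, 0.212]
->
  [407.7 -56.5 285.8]
  [-0.0, 0.025, 0.0, -0.154, 0.0, 0.214]
->
  [406.2 -56.5 275.4]
  [0.0, 0.025, 0.0, -0.148, 0.0, 0.217]
->
  [404.7 -56.5 267.2]
  [-0.0, 0.025, 0.0, -0.127, 0.0, 0.166]
```

>>> {"op": "step_arm", "data": {
  "increments": [
    [[0,0.02,0,-0.16,0,0.25,1],[0,0.025,0,-0.16,0,0.212,1],[0,0.025,0,-0.154,0,0.214,1]]
  ]
}}

```text
clock: 9.75
eef_pos: [408.3, -57.0, 288.9]
eef_rot: [-3.141, -0.47, -0.013]
wrist_force: [0.1, -0.6, 0.6]
finger_gap: 23.3
finger_force: 60.0
```

Run:
```python
from h import *
p,r,s=state();print(p,s['eef_rot'],s['wrist_force'],s['moment'],s['joints'])
for n in('side','top'):
    c=optics.camera(n);P=pts(c)
    m=(P[...,2]>165)&(P[...,2]<260)&(P[...,0]>535)&(P[...,0]<690)&(abs(P[...,1]+37)<78)
    q=P[m]
    for _ in range(6):
        A=np.c_[q[:,:2],np.ones(len(q))];k=np.linalg.lstsq(A,q[:,2],rcond=None)[0];e=q[:,2]-A@k;q=q[abs(e)<8]
    print(n,len(q),k,'theta',np.pi/2-np.arctan(-k[0]) if k[0]<0 else np.pi/2-np.arctan(k[0]),q[:,0].min(),q[:,0].max())
```

```text
[408.28962146 -57.03153387 288.86642342] [-3.14141723 -0.4697172  -0.0125044 ] [ 0.14056874 -0.62671915  0.64803164] [ 0.07727253 -0.14896407 -0.02608768] [-0.2459442   0.08558365  2.09929959  0.21727619  0.50808617  1.1713294 ]
side 2315 [-2.42405018e-01  5.26639201e-03  3.55043511e+02] theta 1.3329785567600716 554.6456384845198 689.9343811915005
top 2770 [-2.21217985e-01  3.14903755e-03  3.40757307e+02] theta 1.3530845636052444 553.0860975626221 689.9702735401747
```

>>> {"op": "step_arm", "data": {
  "increments": [
    [[0,0.015,0,-0.11,0,0.17,1],[0,0.015,0,-0.11,0,0.16,1],[0,0.015,0,-0.11,0,0.16,1],[0,0,0,0,0,0,1]]
  ]
}}

```text
clock: 10.25
eef_pos: [405.4, -56.9, 265.0]
eef_rot: [-3.141, -0.503, -0.013]
wrist_force: [-1.1, -0.1, -0.5]
finger_gap: 23.7
finger_force: 60.0
```

```bash
cat >> h.py <<'E'
def theta():
    p,r,s=state();print(p.round(1),s['eef_rot'].round(3),s['wrist_force'].round(1),s['moment'].round(2),'pin',(p+r.apply([120,0,187.5])).round(1))
    for n in('side','top'):
        c=optics.camera(n);P=pts(c)
        m=(P[...,2]>165)&(P[...,2]<260)&(P[...,0]>535)&(P[...,0]<690)&(abs(P[...,1]+37)<78)
        q=P[m]
        for _ in range(6):
            A=np.c_[q[:,:2],np.ones(len(q))];k=np.linalg.lstsq(A,q[:,2],rcond=None)[0];e=q[:,2]-A@k;q=q[abs(e)<6]
        print(n,len(q),'theta',(np.pi/2+np.arctan(k[0])).round(3),q[:,0].min())
E
python3 - <<'E'
from h import *
theta()
E
```

```text
[405.4 -56.9 265. ] [-3.141 -0.503 -0.013] [-1.1 -0.1 -0.5] [ 0.02  0.27 -0.01] pin [601.  -59.2 158.6]
side 2385 theta 1.494 550.693895982488
top 2877 theta 1.493 550.0029092189743
```

>>> {"op": "step_arm", "data": {
  "increments": [
    [[0,0,0,-0.036,0,0.066,1],[0,0,0,0,0,0,1]]
  ]
}}

```text
clock: 10.55
eef_pos: [405.6, -56.9, 262.5]
eef_rot: [3.141, -0.507, -0.013]
wrist_force: [1.2, 1.9, 4.1]
finger_gap: 23.5
finger_force: 60.0
```

>>> {"op": "step_arm", "data": {
  "increments": [
    [[0,0,0,-0.036,0,0.066,1],[0,0,0,0,0,0,1]]
  ]
}}

```text
clock: 10.75
eef_pos: [405.8, -56.9, 259.7]
eef_rot: [3.141, -0.508, -0.013]
wrist_force: [2.3, 0.6, 5.8]
finger_gap: 23.8
finger_force: 60.0
```

Run:
```python
from h import *
theta()
c=snap('side','s6')
cv2.imwrite('pics/s6c.png',cv2.resize(c['frame'][150:310,130:340,::-1],None,fx=3.6,fy=3.6,interpolation=2))
```

```text
[405.8 -56.9 259.7] [ 3.141 -0.508 -0.013] [2.3 0.6 5.8] [ 0.36 -1.33  0.12] pin [601.8 -59.6 154.3]
side 2385 theta 1.5 550.8597696370342
top 2888 theta 1.502 549.717497600248
```

View pics/s6c.png

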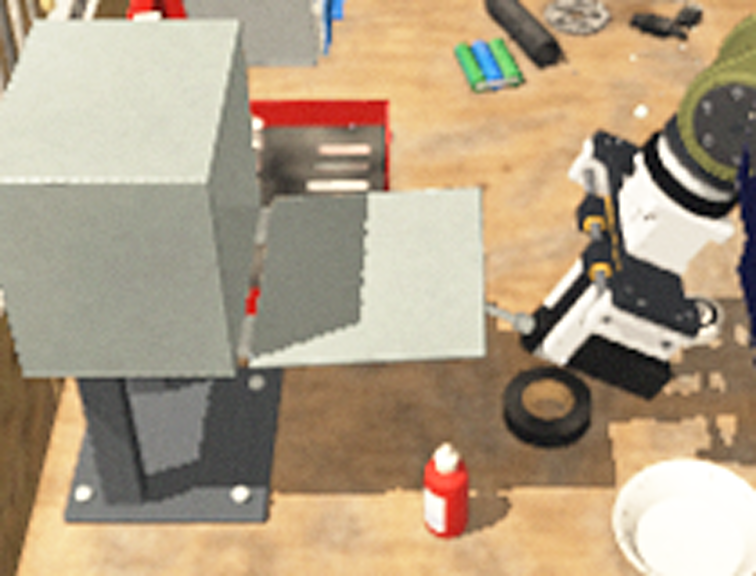

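>>> {"op": "step_arm", "data": {
  "increments": [
    [[0,0,0,0.036,0,-0.066,1],[0,0,0,0.036,0,-0.066,1],[0,0,0,0,0,0,1]]
  ]
}}

```text
clock: 11.2
eef_pos: [405.0, -56.8, 265.0]
eef_rot: [-3.141, -0.504, -0.013]
wrist_force: [0.0, -0.1, -2.1]
finger_gap: 23.9
finger_force: 60.0
```

Run:
```python
from h import *
theta()
p,r,s=state()
c=optics.camera('side');Q=pts(c);T=r.inv().apply((Q-p).reshape(-1,3)).reshape(Q.shape)
m=(T[...,0]>22)&(T[...,0]<110)&(abs(T[...,1])<12)&(abs(T[...,2]-187)<30)
for a in range(20,110,8):
    w=T[m&(T[...,0]>=a)&(T[...,0]<a+8)]
    if len(w): print(a,len(w),w[:,2].mean().round(1),w[:,1].mean().round(1),end=' | ')
```

```text
[405.  -56.8 265. ] [-3.141 -0.504 -0.013] [ 0.  -0.1 -2.1] [0.02 0.31 0.01] pin [600.6 -59.3 158.8]
side 2392 theta 1.501 550.7655014393015
top 2882 theta 1.502 549.3885319892631
20 10 186.3 -4.1 | 28 18 186.2 -2.2 | 36 8 186.3 -1.4 | 44 6 186.0 -2.3 | 52 8 186.1 -1.5 | 60 3 184.8 -2.8 |
```

>>> {"op": "step_arm", "data": {
  "increments": [
    [[0,0,0,0,0.1,0,1],[0,0,0,0,0.15,0,1],[0,0,0,0,0.15,0,1]]
  ]
}}

```text
clock: 11.65
eef_pos: [404.9, -73.4, 264.8]
eef_rot: [-3.142, -0.505, -0.013]
wrist_force: [0.3, -0.2, -3.0]
finger_gap: 23.5
finger_force: 60.0
```

>>> {"op": "step_arm", "data": {
  "increments": [
    [[0,0,0,0,0.2,0,1],[0,0,0,0,0.2,0,1],[0,0,0,0,0.2,0,1],[0,0,0,0,0.2,0,1]]
  ]
}}

```text
clock: 12.05
eef_pos: [404.4, -105.7, 264.8]
eef_rot: [-3.142, -0.505, -0.013]
wrist_force: [0.2, -0.3, -2.6]
finger_gap: 23.4
finger_force: 60.0
```

Run:
```python
from h import *
theta()
p,r,s=state()
# place: pole yaw -.097, original spot
plan([(p+[-20,-5,-10],r,2),(p+[-55,-100,10],r,4),((470,-300,330),rot(-.097),9),((498,-370,230),rot(-.097),6)])
```

```text
[ 404.4 -105.7  264.8] [-3.142 -0.505 -0.013] [ 0.2 -0.3 -2.6] [-0.01  0.3  -0.05] pin [ 600.2 -108.2  158.8]
side 2390 theta 1.502 550.734195358391
top 2890 theta 1.502 549.4059382858535
->
  [ 384.5 -110.8  254.8]
  [0.0, 0.0, 0.0, -0.278, 0.066, -0.011]
  [0.0, 0.0, 0.0, -0.278, 0.066, -0.011]
->
  [ 349.5 -205.8  274.8]
  [0.0, 0.0, 0.0, -0.124, 0.597, -0.211]
  [0.0, 0.0, 0.0, -0.124, 0.597, -0.211]
  [0.0, 0.0, 0.0, -0.124, 0.597, -0.211]
  [0.0, 0.0, 0.0, -0.124, 0.597, -0.211]
->
  [ 470. -300.  330.]
  [-0.003, -0.071, 0.011, 0.37, 0.257, 0.03]
  [-0.003, -0.071, 0.011, 0.374, 0.254, 0.009]
  [-0.003, -0.071, 0.011, 0.376, 0.25, -0.011]
  [-0.003, -0.071, 0.011, 0.377, 0.247, -0.032]
  [-0.003, -0.071, 0.011, 0.377, 0.243, -0.052]
  [-0.003, -0.071, 0.011, 0.376, 0.24, -0.073]
  [-0.003, -0.071, 0.011, 0.373, 0.237, -0.093]
  [-0.003, -0.071, 0.011, 0.369, 0.234, -0.113]
  [-0.003, -0.071, 0.011, 0.365, 0.231, -0.133]
->
  [ 498. -370.  230.]
  [0.0, 0.0, 0.0, 0.144, 0.279, 0.417]
  [0.0, 0.0, 0.0, 0.144, 0.279, 0.417]
  [0.0, 0.0, 0.0, 0.144, 0.279, 0.417]
  [0.0, 0.0, 0.0, 0.144, 0.279, 0.417]
  [0.0, 0.0, 0.0, 0.144, 0.279, 0.417]
  [0.0, 0.0, 0.0, 0.144, 0.279, 0.417]
```

>>> {"op": "step_arm", "data": {
  "increments": [
    [[0,0,0,0,0.4,0,1],[0,0,0,0,0.6,0,1],[0,0,0,0,0.6,0,1],[0,0,0,0,0.6,0,1],[0,0,0,0,0.4,0,1]]
  ]
}}

```text
clock: 12.65
eef_pos: [403.0, -210.1, 264.8]
eef_rot: [3.141, -0.505, -0.013]
wrist_force: [0.5, 0.3, -2.7]
finger_gap: 23.7
finger_force: 60.0
```

Run:
```python
from h import *
p,r,s=state();print(p,s['joints'])
plan([((440,-290,330),rot(-.097),9),((465,-367,235),rot(-.097),5)])
```

```text
[ 403.04364589 -210.14094632  264.84328482] [-0.60374788  0.22481179  2.00808883  0.54612692  0.54485625  0.56122921]
->
  [ 440. -290.  330.]
  [-0.003, -0.071, 0.012, 0.18, 0.22, -0.107]
  [-0.003, -0.071, 0.012, 0.176, 0.219, -0.117]
  [-0.003, -0.071, 0.012, 0.171, 0.218, -0.126]
  [-0.003, -0.071, 0.012, 0.166, 0.217, -0.135]
  [-0.003, -0.071, 0.012, 0.16, 0.215, -0.143]
  [-0.003, -0.071, 0.012, 0.153, 0.214, -0.152]
  [-0.003, -0.071, 0.012, 0.147, 0.213, -0.16]
  [-0.003, -0.071, 0.012, 0.139, 0.212, -0.167]
  [-0.003, -0.071, 0.012, 0.132, 0.212, -0.174]
->
  [ 465. -367.  235.]
  [-0.0, -0.0, -0.0, 0.162, 0.371, 0.475]
  [-0.0, -0.0, -0.0, 0.162, 0.371, 0.475]
  [-0.0, -0.0, -0.0, 0.162, 0.371, 0.475]
  [-0.0, -0.0, -0.0, 0.162, 0.371, 0.475]
  [-0.0, -0.0, -0.0, 0.162, 0.371, 0.475]
```

>>> {"op": "step_arm", "data": {
  "increments": [
    [[-0.003,-0.071,0.012,0.18,0.22,-0.107,1],[-0.003,-0.071,0.012,0.176,0.22,-0.117,1],[-0.003,-0.071,0.012,0.171,0.22,-0.126,1],[-0.003,-0.071,0.012,0.166,0.22,-0.135,1],[-0.003,-0.071,0.012,0.16,0.215,-0.143,1]]
  ]
}}

```text
clock: 13.15
eef_pos: [423.8, -253.8, 301.3]
eef_rot: [-3.136, -0.223, -0.063]
wrist_force: [0.2, 0.5, -2.2]
finger_gap: 23.6
finger_force: 60.0
```

>>> {"op": "step_arm", "data": {
  "increments": [
    [[-0.003,-0.071,0.012,0.153,0.214,-0.152,1],[-0.003,-0.071,0.012,0.147,0.213,-0.16,1],[-0.003,-0.071,0.012,0.139,0.212,-0.167,1],[-0.003,-0.071,0.012,0.132,0.212,-0.174,1],[0,0,0,0,0,0,1]]
  ]
}}

```text
clock: 13.65
eef_pos: [440.4, -289.6, 330.6]
eef_rot: [3.141, -0.003, -0.1]
wrist_force: [-0.4, 0.7, -2.1]
finger_gap: 23.6
finger_force: 60.0
```

Run:
```python
from h import *
p,r,s=state();print(p,s['eef_rot'])
plan([((465,-367,235),rot(-.097),5)])
c=optics.camera('side');Q=pts(c);T=r.inv().apply((Q-p).reshape(-1,3)).reshape(Q.shape)
m=(T[...,0]>22)&(T[...,0]<125)&(abs(T[...,1])<12)&(abs(T[...,2]-187)<20)
for a in range(20,125,8):
    w=T[m&(T[...,0]>=a)&(T[...,0]<a+8)]
    if len(w): print(a,len(w),w[:,2].mean().round(1),w[:,1].mean().round(1),end=' | ')
```

```text
[ 440.4329343  -289.56816245  330.56566291] [ 3.14143040e+00 -3.12757099e-03 -9.98797159e-02]
->
  [ 465. -367.  235.]
  [0.0, -0.001, -0.001, 0.159, 0.373, 0.478]
  [0.0, -0.001, -0.001, 0.159, 0.373, 0.478]
  [0.0, -0.001, -0.001, 0.16, 0.373, 0.478]
  [0.0, -0.001, -0.001, 0.16, 0.373, 0.478]
  [0.0, -0.001, -0.001, 0.16, 0.373, 0.478]
20 10 184.3 -3.1 | 28 9 184.2 -4.9 | 36 9 186.1 -2.0 | 44 7 185.5 -2.0 | 52 4 186.9 0.3 | 60 6 184.8 -3.2 | 68 5 186.9 -1.7 | 76 7 184.7 -2.1 | 84 8 185.0 -1.8 | 92 4 183.0 -3.2 | 100 6 185.0 -1.2 | 108 4 183.6 -3.8 | 116 8 184.9 -5.2 |
```

>>> {"op": "step_arm", "data": {
  "increments": [
    [[0,0,0,0.16,0.373,0.478,1],[0,0,0,0.16,0.373,0.478,1],[0,0,0,0.16,0.373,0.478,1],[0,0,0,0.16,0.373,0.478,1],[0,0,0,0.16,0.373,0.478,1]]
  ]
}}

```text
clock: 14.2
eef_pos: [464.7, -366.3, 233.1]
eef_rot: [-3.14, -0.004, -0.099]
wrist_force: [-0.2, 0.3, -2.6]
finger_gap: 23.5
finger_force: 60.0
```

>>> {"op": "step_arm", "data": {
  "increments": [
    [[0,0,0,0,0,0.4,1],[0,0,0,0,0,0.2,1],[0,0,0,0,0,0.08,1],[0,0,0,0,0,0,1]]
  ]
}}

```text
clock: 14.6
eef_pos: [464.9, -365.7, 207.5]
eef_rot: [-3.141, -0.003, -0.099]
wrist_force: [0.2, -0.1, -1.2]
finger_gap: 23.4
finger_force: 60.0
```

>>> {"op": "step_arm", "data": {
  "increments": [
    [[0,0,0,0,0,0.05,1],[0,0,0,0,0,0,1]]
  ]
}}

```text
clock: 14.8
eef_pos: [464.9, -366.1, 205.8]
eef_rot: [-3.141, -0.004, -0.099]
wrist_force: [-0.2, 0.1, -2.1]
finger_gap: 23.7
finger_force: 60.0
```

>>> {"op": "step_arm", "data": {
  "increments": [
    [[0,0,0,0,0,0.03,1],[0,0,0,0,0,0,1]]
  ]
}}

```text
clock: 15.0
eef_pos: [465.1, -366.3, 204.9]
eef_rot: [-3.142, -0.004, -0.099]
wrist_force: [0.9, 1.2, 5.2]
finger_gap: 23.4
finger_force: 60.0
```

Contact. Open, then rise straight up.

>>> {"op": "step_arm", "data": {
  "increments": [
    [[0,0,0,0,0,0,-1],[0,0,0,0,0,0,-1],[0,0,0,0,0,0,-1],[0,0,0,0,0,0,-1],[0,0,0,0,0,0,-1]]
  ]
}}

```text
clock: 15.5
eef_pos: [464.8, -366.3, 204.0]
eef_rot: [-3.141, -0.003, -0.099]
wrist_force: [0.8, 0.4, -0.1]
finger_gap: 60.1
finger_force: 0.0
```

>>> {"op": "step_arm", "data": {
  "increments": [
    [[0,0,0,0,0,0,-1],[0,0,0,0,0,0,-1],[0,0,0,0,0,0,-1]]
  ]
}}

```text
clock: 15.8
eef_pos: [464.9, -366.3, 204.1]
eef_rot: [-3.141, -0.003, -0.099]
wrist_force: [-0.0, -0.4, -0.0]
finger_gap: 84.3
finger_force: 0.0
```

>>> {"op": "step_arm", "data": {
  "increments": [
    [[0,0,0,0,0,-0.3,-1],[0,0,0,0,0,-0.6,-1],[0,0,0,0,0,-0.6,-1],[0,0,0,0,0,-0.6,-1],[0,0,0,0,0,-0.6,-1]]
  ]
}}

```text
clock: 16.3
eef_pos: [464.4, -366.3, 314.1]
eef_rot: [-3.141, -0.003, -0.099]
wrist_force: [-0.7, 1.0, -1.1]
finger_gap: 93.9
finger_force: 0.0
```

>>> {"op": "step_arm", "data": {
  "increments": [
    [[0,0,0,-0.6,0.3,-0.5,-1],[0,0,0,-0.6,0.3,-0.5,-1],[0,0,0,-0.6,0.3,-0.3,-1],[0,0,0,0,0,0,-1],[0,0,0,0,0,0,-1]]
  ]
}}

```text
clock: 16.8
eef_pos: [389.1, -395.0, 364.6]
eef_rot: [-3.141, -0.004, -0.1]
wrist_force: [0.2, -0.5, 0.3]
finger_gap: 94.1
finger_force: 0.0
```

Run:
```python
from h import *
theta()
c=snap('side','s7')
cv2.imwrite('pics/s7c.png',cv2.resize(c['frame'][90:330,110:420,::-1],None,fx=2.4,fy=2.4,interpolation=2))
```

```text
[ 389.1 -395.   364.6] [-3.141 -0.004 -0.1  ] [ 0.2 -0.5  0.3] [ 0.02  0.   -0.02] pin [ 509.1 -407.1  177.5]
side 2383 theta 1.502 550.6910838805763
top 2877 theta 1.502 549.8672067929672
```

View pics/s7c.png

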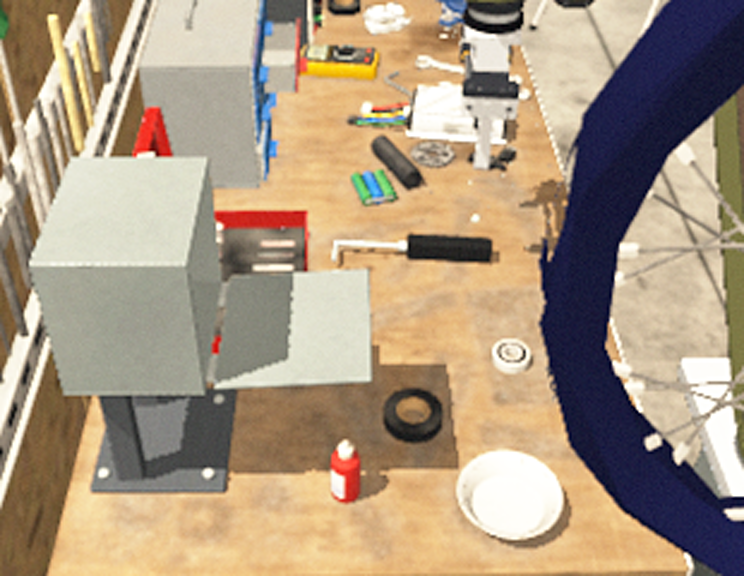

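The flap is level at 1.50 rad. The pole lies flat at about (335–490, 248), clear of the bin, and the tape, bottle and bearing are untouched.

```bash
python3 -c "
from cell import workorder
print(workorder.sign_off())"
```

```text
the job is handed in; nothing more can be done
None
```

I swung the flap down to its stop with the pole (about 1.50 rad in both cameras), unhooked the pole, laid it on the bench clear of the bin about 30 mm nearer the robot than it started, and handed the job in at about 17 s; no verdict came back.

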